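Open the red-tagged compartment of the findings dial and put the heel away

ROBOT

A 6-joint arm with a two-finger parallel gripper is mounted at the origin on the work surface. World frame = base frame: x ahead of the robot, y to its left, z up, the work surface at z = 0. Lengths are in mm, angles in rad, forces in N, time in s.
With the tool pointing down it reaches from about 250 to 775 mm from the base axis. Payload 8.9 kg.
Tool frame: the origin (TCP) lies at the very end of the fingers, on their centre line; the grasp point (between the pads) lies 19 mm behind it (r.grip_point_offset is the distance from the TCP to the grasp point, in mm); z points along the fingers, y is the direction in which the jaws open and shut (so a half turn about z gives the same grasp; the last joint's range is limited). The gripper opens to 85 mm and grips with 20 to 120 N. Pads are 22 mm wide; open, the fingers measure 114 mm over their backs; the gripper's body (76 mm by 85 mm) begins 54 mm behind the grasp point. The pads swing forward as they close: fully open they stand 13 mm farther back than shut.
Start: joints at [-1.387, 0.291, -0.153, 1.127, 0, 1.431], TCP at [166.544, -497.882, 231.305] pointing down, gripper open.
Joint ranges: [-2.52, 2.52], [-0.91, 1.74], [-1.3, 1.37], [-1.96, 2.02], [-1.52, 1.47], [-3.14, 3.14]. Speed limits (rad/s): [2.22, 2.22, 2.79, 3.14, 3.14, 3.14].

INTERFACE

Orientations are given as [roll, pitch, yaw] about the fixed x, y, z axes, in that order (R = Rz(yaw) Ry(pitch) Rx(roll)).
In Python, from workcell import r gives the robot as it stands.
- The arm moves only by the tool step_arm, never from a script. Its argument "increments" is text: rows parted by semicolons, each of 7 numbers parted by spaces: the shift along the world's x, y, z in m, then the turn, a rotation vector about the world's x, y, z in rad, then the finger opening in m, from 0 to 0.0854. In form: x y z wx wy wz claw; .... A call has exactly 10 rows; each row shifts and turns the pose as measured when the row begins; what a row does not reach is not made up. A row lasts 1/10 s, in which the tool goes at most 50 mm and 8.59 degrees, less where a joint would pass 70% of its speed; a pose out of reach is approached as far as the arm can. A call is refused whole if a number of a shift passes 0.05 or a number of a turn 0.15, either way. A call with a gripper value outside its range is refused whole. The fingers move at their own pace and stop on an object; the grip force is fixed at half the most. Time passes only in rows, so rows that do not move let the fingers close, or fill a call up. It gives the time, the measured TCP pose, the force and the opening at its end, in the units of the state.
- r.get_state(): the state, without advancing time (a new reading comes with each control period).
- r.capture(name): name is "scene" or "top"; returns a dict with "img" (480x640x3 uint8, red, green, blue), "range_z" (480x640 float32, mm along the optical axis (not along the pixel's ray), 0 where there is no reading), "K" (3x3 intrinsics, pixels), "world_to_cam" (4x4, takes a point from world to camera coordinates). Camera axes: x right, y down, z forward; pixel columns grow to the right and rows downward; lengths in mm; the calibration is good to about 2 mm. A picture is of the moment at which its call begins.
- r.job_done(): hands the job in, once; it reports no verdict.
The state is a dict: "clock": time; "joint_positions": joint angles; "dq": joint speeds; "effort": joint torques, N m; "ee_pos": TCP position; "tcp_rot": TCP orientation; "wrist_force": force on the tool from outside, world axes, zero at the start; "moment": the same for the moment, N m; "width": opening from 0.0 (shut) to 1.0 (fully open).
Only numpy, scipy, OpenCV 4.12 (cv2) and the standard library are available. Lean on these libraries where they do the work, as an engineer would, in place of code of your own. Each camera call takes 0.05 s, during which the arm holds its last target.

TASK

Turn the green cover of the round findings organiser by its yellow bar until the cover's opening lies squarely over the compartment marked with the red tag, leave the cover so, then put the loose shoe heel through the opening so that it stands on that compartment's floor, rubber tip up. Lower it in rather than dropping it from above, let go, and leave the hammer, jar and brush where they lie.

Things in the scene. Friction and masses are not known exactly. Their poses are not given: they have to be found in the camera images.
- organiser: Fixed round grey tub, 290 mm across, 46 mm deep, on a dark steel stand. It leans 25 deg to face up and to its own -x (about towards the robot): the low edge is there. Origin on the bench under the rim centre, z up. Six 60 deg compartments with 3 mm partitions ending 5 mm below the rim. One compartment points straight down the slope; the tagged two, both empty, are its neighbours, 60 deg to either side.
- rim_centre (a point): Centre of the tub's rim plane, on the turning axis, 112 mm above the bench. The rim spans radius 130 to 145 mm; compartment floors lie 40 mm below the rim.
- cover: Green disc, 256 mm across, 4 mm thick, that closes the tub and turns either way about its own z (leaning 25 deg from vertical, out of the dial). Stops 2.6 rad either side of opening straight down the slope; starts within 0.3 rad of that. Stays where left: friction 0.2 N m, no detents. Origin: centre of its top face, 2 mm above the rim plane. Its opening is centred on its own -x axis.
- opening (a point): Middle of the cover's opening, in its top face, 88 mm from the axis along the cover's -x. The opening is a sector, 22 deg to each side of that line, from radius 53 to 121 mm. The compartment floor is 42 mm below the top face. Axes as the cover's.
- grip (a point): Point on the axis, 24 mm above the cover's top face, inside the fixed yellow bar by which the cover is turned: 76 mm long along the cover's y, 16 mm thick along its x, 36 mm high, on a 5 mm high black boss of 44 mm diameter. Axes as the cover's.
- red_tag: Fixed red disc, 30 mm across and 18 mm high, on the tub's rim, 148 mm from the dial's axis, at the middle of the wanted compartment (left or right of the middle one, it varies). Origin: centre of its underside, in the rim plane; its axes do not lean.
- blue_tag: The same disc in blue, at the compartment that is not wanted, on the other side of the middle one.
- heel: Loose stacked shoe heel, a dark block with two pale seams and a black rubber tip on top: 48 mm (x) by 38 mm (y) by 62 mm high, about 0.12 kg, standing upright on the bench. Origin: centre of its underside, z up towards the rubber tip. Standing in the compartment it rises about 20 mm above the cover.
- hammer: Bystander: hammer 250 mm long lying along its x axis on the bench; leave alone.
- polish_jar: Bystander: amber jar with black lid, 68 mm across, 60 mm high, origin at the centre of its underside; leave alone.
- brush: Bystander: shoe brush, 150 by 50 by 44 mm, long along its x, bristles down, origin at the centre of its underside; leave alone.
Mind the look-alikes: they are no part of the job. Of the things that look like the heel, the largest one is meant.

How it is judged:
By the outcome, as a careful person would: the job done as asked, in the order asked, and still so for the second after the job is handed in, with the robot touching nothing.
It also fails if it takes over 58 s, if anything falls off the work surface, if the arm or the gripper's body presses on something with over 40 N, if the wrist force passes 120 N, or if a joint passes its speed limit or range.

## Working session

There is one attempt and no reset: what is moved stays moved. The work goes in short steps, Python scripts to look and compute and a tool call to move; the robot and the scene stay as the last step left them, time stands still between calls to the robot, and variables do not carry over. Pictures are saved under pics/ and viewed, and the job is handed in when it is done.

Besides the shell and the picture viewer there is one more tool, called after "Request:" as a command line: name --argument value ..., lists and objects as JSON in quotes. step_arm: Moves the arm, as the interface text tells. Its arguments: {"type":"object","properties":{"increments":{"type":"string"}},"required":["increments"]}

```bash
mkdir -p pics; ls
python3 - <<'E'
from workcell import r
import cv2,numpy as np,pickle
print(r.get_state(), r.grip_point_offset)
for n in ("scene","top"):
    c=r.capture(n); pickle.dump(c,open(n+"0.pkl","wb"))
    cv2.imwrite(f"pics/{n}0.png",c["img"][:,:,::-1])
    print(n,c["K"],c["world_to_cam"])
E
```

```text
pics
{'clock': 0.0, 'joint_positions': array([-1.38729957e+00,  2.91284692e-01, -1.54134464e-01,  1.12668539e+00,
        2.82539799e-06,  1.43155717e+00]), 'dq': array([-1.04288166e-03, -1.31431989e-06, -1.11898242e-03, -2.12669289e-03,
        6.35722653e-04, -4.69589871e-05]), 'effort': array([ 3.51636772e-04, -5.37145579e+01,  3.31373692e+01,  1.59214478e-02,
       -2.01114503e-04, -2.18949467e-06]), 'ee_pos': array([ 166.46448836, -497.44912056,  230.72697075]), 'tcp_rot': array([-3.14029748e+00, -1.84365746e-04,  3.22735795e-01]), 'wrist_force': array([0.02827466, 0.3281603 , 0.57494066]), 'moment': array([-0.04544311,  0.02569595,  0.05258637]), 'width': 0.9984102326299822} 18.700000000000003
scene [[437.78080606   0.         317.97455798]
 [  0.         437.78080606 241.50203961]
 [  0.           0.           1.        ]] [[ 5.60349765e-01  8.27991386e-01 -2.09381421e-02 -2.85054309e+02]
 [ 5.74817991e-01 -4.06964624e-01 -7.09904270e-01 -2.55580219e+02]
 [-5.96315703e-01  3.85759070e-01 -7.03986876e-01  1.34465737e+03]
 [ 0.00000000e+00  0.00000000e+00  0.00000000e+00  1.00000000e+00]]
top [[442.81700809   0.         318.62983885]
 [  0.         442.81700809 233.12654085]
 [  0.           0.           1.        ]] [[-1.59322267e-01 -9.87226034e-01  1.08280516e-03  5.80342523e+01]
 [-9.62305833e-01  1.55055478e-01 -2.23439660e-01  5.57313253e+02]
 [ 2.20417554e-01 -3.66409027e-02 -9.74717162e-01  1.01256782e+03]
 [ 0.00000000e+00  0.00000000e+00  0.00000000e+00  1.00000000e+00]]
```

View pics/scene0.png

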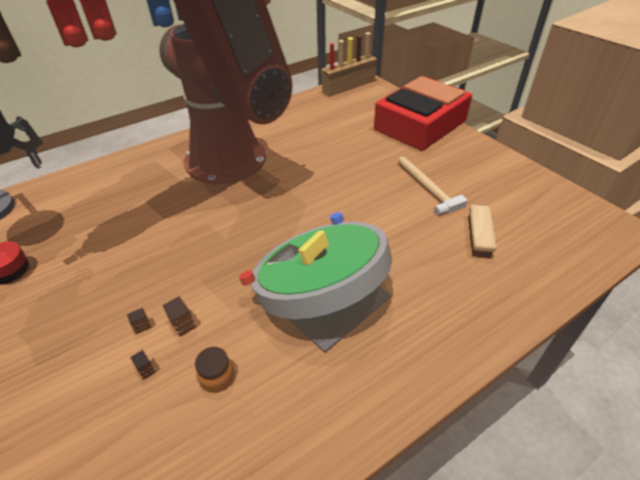

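View pics/top0.png

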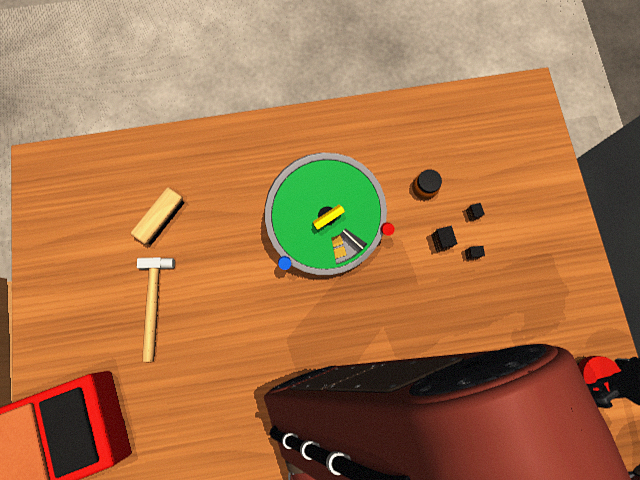

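Heel look-alikes in the top view: (444,238), (475,211) and (474,252). The one at (444,238) is the largest, so it fits. I'll confirm in a crop while measuring.

```bash
cat > h.py <<'E'
import cv2,numpy as np,pickle
from scipy.spatial.transform import Rotation as Ro
def load(n): return pickle.load(open(n,"rb"))
def snap(name,tag):
    from workcell import r
    c=r.capture(name); pickle.dump(c,open(f"{name}{tag}.pkl","wb"))
    cv2.imwrite(f"pics/{name}{tag}.png",c["img"][:,:,::-1]); return c
def crop(c,u0,u1,v0,v1,f,fn): cv2.imwrite(fn,cv2.resize(c["img"][v0:v1,u0:u1,::-1],None,fx=f,fy=f,interpolation=cv2.INTER_CUBIC))
def ray(c,uv):
    T=c["world_to_cam"]; R=T[:3,:3]; o=-R.T@T[:3,3]
    uv=np.atleast_2d(uv).astype(float)
    d=np.c_[uv,np.ones(len(uv))]@np.linalg.inv(c["K"]).T@R
    return o,d
def onz(c,uv,z):
    o,d=ray(c,uv); s=(z-o[2])/d[:,2]; return o+d*s[:,None]
def onplane(c,uv,p,n):
    o,d=ray(c,uv); s=((p-o)@n)/(d@n); return o+d*s[:,None]
def cloud(c,m):
    v,u=np.nonzero(m&(c["range_z"]>0)); z=c["range_z"][v,u]
    o,d=ray(c,np.c_[u,v]); return o+d*z[:,None]
def proj(c,P):
    P=np.atleast_2d(P); q=P@c["world_to_cam"][:3,:3].T+c["world_to_cam"][:3,3]; q=q@c["K"].T; return q[:,:2]/q[:,2:]
def hsv(c): return cv2.cvtColor(c["img"],cv2.COLOR_RGB2HSV)
def mask(c,lo,hi,roi=None):
    m=cv2.inRange(hsv(c),lo,hi)>0
    if roi:
        k=np.zeros_like(m); u0,u1,v0,v1=roi; k[v0:v1,u0:u1]=1; m&=k
    return m
E
cat > m1.py <<'E'
from h import *
rois={"top":dict(g=(255,395,145,285),r=(375,405,215,245),b=(270,300,250,275),h=(425,462,222,256)),"scene":dict(g=(250,395,205,320),r=(235,258,265,290),b=(325,350,205,230),h=(160,200,290,340))}
P={}
for n in rois:
    c=load(n+"0.pkl"); q=rois[n]
    g=mask(c,(45,90,40),(80,255,255),q["g"]); pts=cloud(c,g); ce=np.median(pts,0)
    for _ in range(4):
        A=pts-pts.mean(0); w=np.linalg.svd(A,full_matrices=False)[2][2]; w*=np.sign(w[2]); pts=pts[abs(A@w)<6]
    print(n,"green n",g.sum(),"normal",w,"lean",np.degrees(np.arccos(w[2])),"az of downslope",np.degrees(np.arctan2(w[1],w[0])),pts.mean(0))
    for k,lo,hi in(("r",(0,120,60),(8,255,255)),("b",(100,120,40),(130,255,255))):
        m=mask(c,lo,hi,q[k]); v,u=np.nonzero(m); uv=[u.mean(),v.mean()]
        print(k,m.sum(),uv,onz(c,uv,92)[0],np.median(cloud(c,m),0)); P[n,k]=uv
    # cover disc hull ellipse
    (cx,cy),ax,an=cv2.fitEllipse(cv2.convexHull(np.argwhere(g)[:,::-1].astype(np.int32)))
    print("ellipse",cx,cy,ax,an, "on plane z114",onz(c,(cx,cy),114)[0])
    y=mask(c,(22,120,90),(34,255,255),q["g"]); v,u=np.nonzero(y);print("yellow",y.sum(),u.mean(),v.mean(),u.min(),u.max(),v.min(),v.max())
c=load("top0.pkl");crop(c,255,500,140,290,3,"pics/topcrop0.png")
crop(c,420,500,195,270,8,"pics/heels0.png")
E
python3 m1.py
```

```text
top green n 8160 normal [-0.41724312 -0.0691259   0.90616212] lean 25.019741037803733 az of downslope -170.59308323854114 [596.34065179 -50.13614809 118.04112639]
r 138 [np.float64(387.463768115942), np.float64(228.53623188405797)] [ 537.97354082 -193.03485606   92.        ] [ 537.11490341 -191.99413663   96.19068218]
b 142 [np.float64(284.2112676056338), np.float64(262.5)] [496.42185047  59.8751811   92.        ] [495.58834385  59.60388517  95.75169389]
ellipse 325.8268127441406 213.76332092285156 (107.47048950195312, 110.05860900878906) 41.562156677246094 on plane z114 [591.02575513 -53.48927568 114.        ]
yellow 301 328.74750830564784 218.24252491694352 313 345 205 256
scene green n 4519 normal [-0.4177392  -0.06776234  0.90603655] lean 25.03674746498198 az of downslope -170.7861878864463 [617.92046941 -62.98872507 124.96763824]
r 167 [np.float64(246.49101796407186), np.float64(277.125748502994)] [ 544.47030033 -195.38751183   92.        ] [ 548.96733608 -196.32601351   94.5315616 ]
b 62 [np.float64(336.9193548387097), np.float64(217.29032258064515)] [503.18825812  58.45082882  92.        ] [508.02556022  55.9624828   96.84046976]
ellipse 317.8964538574219 258.8807678222656 (56.05684280395508, 125.37083435058594) 69.6539306640625 on plane z114 [603.0039646  -61.12273155 114.        ]
yellow 565 313.129203539823 247.27610619469027 298 328 231 264
```

View pics/topcrop0.png

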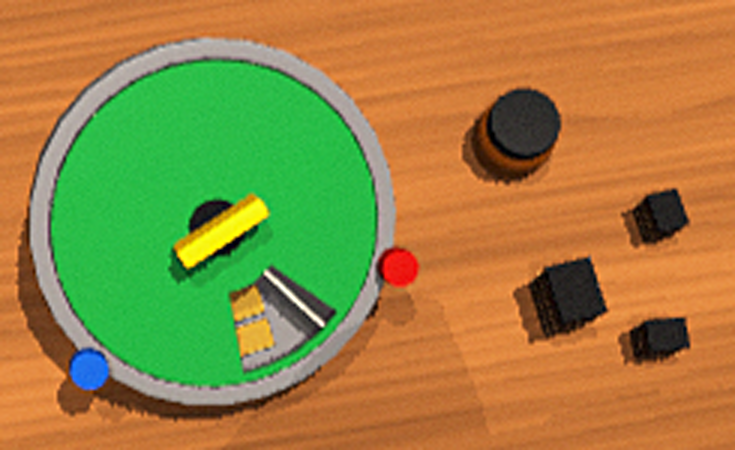

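View pics/heels0.png

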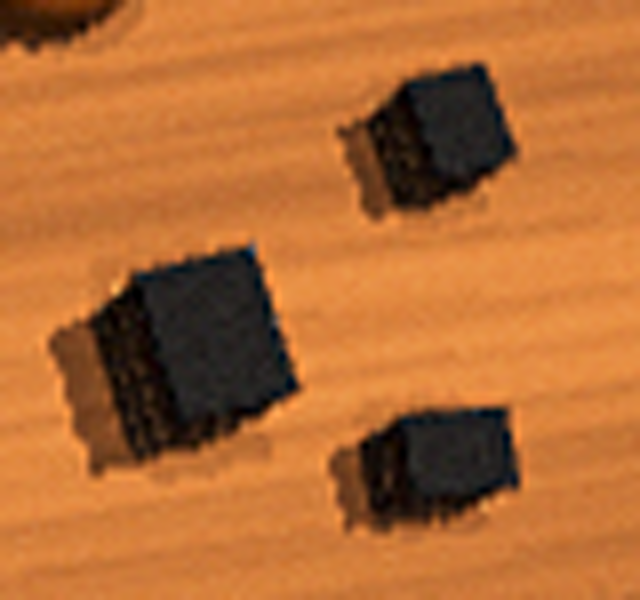

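The crop confirms that the block at (444,238) is clearly the largest. The red tag is on the right (-y) side of the middle compartment, and the opening is currently a little to the right of straight down. Next I'll get exact poses.

```bash
cat > m2.py <<'E'
from h import *
from scipy.optimize import least_squares
import sys
tag=sys.argv[1] if len(sys.argv)>1 else "0"
yaw=np.radians(9.35)
Rorg=Ro.from_euler('z',yaw)*Ro.from_euler('y',-25,degrees=True)
M=Rorg.as_matrix(); n=M[:,2]
if __name__=="__main__":
  print("n",n)
  P=[]
  for k,(a,b) in dict(r=((387.46,228.54),(246.49,277.13)),b=((284.21,262.5),(336.92,217.29))).items():
    ls=[ray(load("top0.pkl"),a),ray(load("scene0.pkl"),b)]
    A=0;B=0
    for o,d in ls:
        d=d[0]/np.linalg.norm(d[0]);Q=np.eye(3)-np.outer(d,d);A=A+Q;B=B+Q@o
    p=np.linalg.solve(A,B);print(k,p,[np.linalg.norm(np.cross(p-o,d[0]/np.linalg.norm(d[0]))) for o,d in ls]);P.append(p)
  d=P[1]-P[0];print("dist",np.linalg.norm(d),"yaw",np.degrees(np.arctan2(-d[0],d[1])))
  m=(P[0]+P[1])/2;m[2]=80.7;print("rim centre from tags",m+74*M[:,0], 112)
  for nm,roi in(("top",(255,395,145,285)),("scene",(250,395,205,320))):
    c=load(nm+tag+".pkl"); g=mask(c,(45,90,40),(80,255,255),roi)
    hull=cv2.convexHull(np.argwhere(g)[:,::-1].astype(np.int32))[:,0]
    (ex,ey),_,_=cv2.fitEllipse(hull)
    p0=np.array([595,-55,114.])
    q=onplane(c,hull,p0,n); L=(q-p0)@M
    s=least_squares(lambda t:np.hypot(L[:,0]-t[0],L[:,1]-t[1])-t[2],[0,0,128],loss='soft_l1').x
    cen=p0+M[:,0]*s[0]+M[:,1]*s[1]
    print(nm,"circle r",s[2],"centre",cen," (line-of-sight to z=114:",onz(c,proj(c,cen)[0],112+2*np.cos(np.radians(25)))[0])
    # yellow top face plane 41 above
    y=mask(c,(22,120,90),(34,255,255),roi);nl,lab,st,cc=cv2.connectedComponentsWithStats(y.astype(np.uint8))
    i=1+np.argmax(st[1:,4]); v,u=np.nonzero(lab==i)
    q=onplane(c,np.c_[u,v],p0+41*n,n);L=((q-p0)@M)[:,:2].astype(np.float32);(b0,bs,ba)=cv2.minAreaRect(L)
    print(" bar rect (cover-plane coords)",b0,bs,ba, "pca ang",np.degrees(np.arctan2(*np.linalg.svd(L-L.mean(0),full_matrices=False)[2][0][::-1])))
    # opening: in-disc not green, sampled by angle at r=70..115
    for rr in (75,90,105,115):
        th=np.radians(np.arange(-100,101,0.5)); X=cen+rr*(-np.cos(th)[:,None]*M[:,0]-np.sin(th)[:,None]*M[:,1])
        uv=np.round(proj(c,X)).astype(int); gg=g[uv[:,1],uv[:,0]]; a=np.degrees(th[~gg])
        a=a[(abs(a-np.median(a))<40)] if len(a) else a
        if len(a): print("  r",rr,"open from",a.min(),"to",a.max(),"mid",(a.min()+a.max())/2)
E
python3 m2.py
python3 - <<'E'
from h import *
c=load("top0.pkl")
uv=[(437.25,229.4),(451.5,225.9),(457.25,243.5),(442.5,247.75)]
q=onz(c,uv,62);print(q[:,:2],q[:,:2].mean(0));
for i in range(4): d=q[(i+1)%4]-q[i];print(np.hypot(d[0],d[1]),np.degrees(np.arctan2(d[1],d[0])))
m=mask(c,(0,0,0),(179,255,60),(425,462,222,256))
p=cloud(c,m);t=p[p[:,2]>54];print(len(t),t.mean(0),np.median(t[:,2]));print(cv2.minAreaRect(t[:,:2].astype(np.float32)))
c=load("scene0.pkl");crop(c,110,240,280,400,5,"pics/sc_heel.png");print(proj(c,np.c_[q[:,:2],[62]*4]))
E
```

```text
n [-0.41700349 -0.06866066  0.90630779]
r [ 539.32980562 -193.93769332   86.06944376] [np.float64(0.27716009358447), np.float64(0.27716009358444904)]
b [497.8863324   61.06571646  86.59188326] [np.float64(1.051624484393334), np.float64(1.051624484393388)]
dist 258.34971146018046 yaw 9.231072519222188
rim centre from tags [584.78381717 -55.53998774 111.97375137] 112
top circle r 128.5845092519116 centre [588.47653616 -55.23627935 110.98057292]  (line-of-sight to z=114: [587.72323349 -55.05732904 113.81261557]
 bar rect (cover-plane coords) (-3.4024176597595215, 2.1502914428710938) (22.254810333251953, 74.44010925292969) 15.241737365722656 pca ang 105.34338
  r 75 open from -5.5 to 35.5 mid 15.0
  r 90 open from -6.000000000000001 to 36.5 mid 15.25
  r 105 open from -6.000000000000001 to 36.5 mid 15.25
  r 115 open from -5.5 to 36.5 mid 15.5
scene circle r 126.39283123815069 centre [592.95574793 -57.17838414 112.89438274]  (line-of-sight to z=114: [593.68816075 -57.6465428  113.81261557]
 bar rect (cover-plane coords) (32.92527389526367, -23.2086181640625) (61.58334732055664, 116.94924
[... 151 characters left out ...]
 -1.0
  r 105 open from -6.000000000000001 to 38.5 mid 16.25
  r 115 open from -6.000000000000001 to 36.5 mid 15.25
[[ 522.89258037 -318.32622841]
 [ 525.94449444 -354.60081282]
 [ 480.91231311 -358.44984441]
 [ 476.36057957 -320.89591184]] [ 501.52749187 -338.06819937]
36.40274239051762 -85.19082143845075
45.19637595491783 -175.1146367624307
37.82877383080457 96.91083875823306
46.60290089784885 3.160891758662951
304 [ 501.86811628 -335.99085263   61.13401435] 61.26092044955806
((502.0555114746094, -337.0169677734375), (47.32157516479492, 38.13617706298828), 4.495962142944336)
[[188.15619928 307.45247789]
 [171.16455301 317.17937461]
 [161.21239106 302.83376541]
 [178.22208741 292.87917622]]
```

View pics/sc_heel.png

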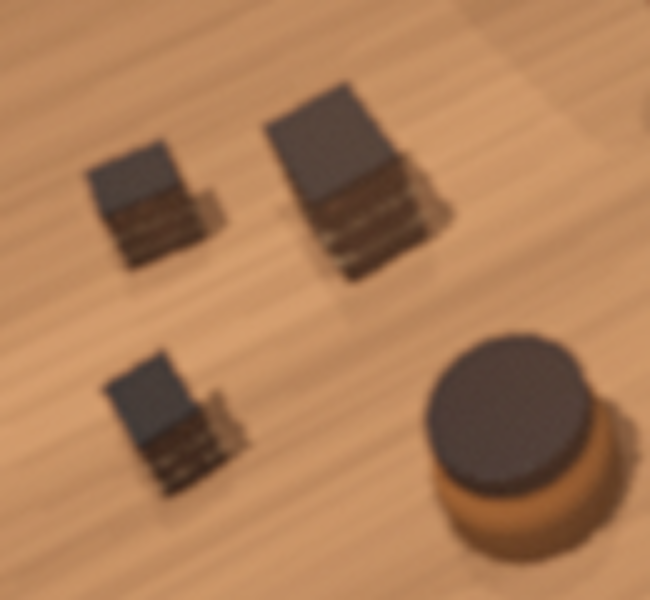

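Run:
```python
from h import *
c=load("scene0.pkl");t=load("top0.pkl")
q=onz(c,[(179.6,296.6),(162.6,305.4),(173,320.6),(190.4,310.6)],62);print(q.mean(0),q)
for n,cc,boxes in(("top",t,[(200,240,300,340),(480,520,280,320),(400,440,120,150),(60,100,220,260)]),("scene",c,[(60,120,300,330),(250,300,370,400),(400,440,260,300),(110,140,235,255)])):
    for u0,u1,v0,v1 in boxes:
        m=np.zeros((480,640),bool);m[v0:v1,u0:u1]=1;p=cloud(cc,m);print(n,p.mean(0))
from workcell import r
print(Ro.from_euler('xyz',r.get_state()["tcp_rot"]).as_matrix())
from m2 import M,n
th=np.radians(15.3)
Rc=Ro.from_rotvec(n*th).as_matrix()@M
print("cover axes now",Rc)
for s in(1,-1):
    y=s*Rc[:,0]; z=-n; x=np.cross(y,z)
    T=np.c_[x,y,z]; cur=Ro.from_euler('xyz',r.get_state()["tcp_rot"]).as_matrix()
    print(s,"tool euler",Ro.from_matrix(T).as_euler('xyz'),"rotvec from cur",(Ro.from_matrix(T@cur.T)).as_rotvec())
for s in (1,-1):
    Rt=Ro.from_rotvec(n*np.radians(60)).as_matrix()@M
    y=s*Rt[:,1]; z=-n;x=np.cross(y,z);print("insert tool",s,Ro.from_matrix(np.c_[x,y,z]).as_euler('xyz'))
```

```text
[ 511.06423543 -338.18958431   62.        ] [[ 487.15435515 -322.16192245   62.        ]
 [ 488.71168349 -358.39101119   62.        ]
 [ 535.70054935 -354.57363904   62.        ]
 [ 532.69035374 -317.63176457   62.        ]]
top [397.174085   242.16098386  -0.48925789]
top [ 3.34773063e+02 -4.51791469e+02 -4.39186415e-01]
top [ 8.01666553e+02 -3.48034811e+02 -6.39645392e-01]
top [ 6.55105971e+02  5.74676770e+02 -6.17155645e-01]
scene [ 364.90696801 -493.74190075   -1.29653788]
scene [ 730.27841229 -247.61068952   -1.16094927]
scene [696.73011164 149.36155494  -1.33636072]
scene [ 194.64310707 -368.07708417   -1.54616744]
[[ 9.48357852e-01  3.17202356e-01 -2.23361870e-04]
 [ 3.17202405e-01 -9.48357222e-01  1.10174756e-03]
 [ 1.37650078e-04 -1.11570187e-03 -9.99999368e-01]]
cover axes now [[ 0.81970162 -0.3926797  -0.41700349]
 [ 0.40239189  0.91288909 -0.06866066]
 [ 0.40763958 -0.11151757  0.90630779]]
1 tool euler [2.71892127 0.11175001 1.9770214 ] rotvec from cur [-0.30798891 -0.38433329  1.64866872]
-1 tool euler [-2.71892127 -0.11175001 -1.16457126] rotvec from cur [ 0.37126146 -0.29795844 -1.43844836]
insert tool 1 [-2.75778524  0.21291414 -1.88968771]
insert tool -1 [ 2.75778524 -0.21291414  1.25190494]
```

Request:
step_arm --increments "0.03 0.034 0 -0.024 -0.03 0.127 0.06; 0.03 0.034 0 -0.024 -0.03 0.127 0.06; 0.03 0.034 0 -0.024 -0.03 0.127 0.06; 0.03 0.034 0 -0.024 -0.03 0.127 0.06; 0.03 0.034 0 -0.024 -0.03 0.127 0.06; 0.03 0.034 0 -0.024 -0.03 0.127 0.06; 0.03 0.034 0 -0.024 -0.03 0.127 0.06; 0.03 0.034 0 -0.024 -0.03 0.127 0.06; 0.03 0.034 0 -0.024 -0.03 0.127 0.06; 0.03 0.034 0 -0.024 -0.03 0.127 0.06"

```text
clock: 1.1
ee_pos: [471.5, -145.5, 228.0]
tcp_rot: [2.776, 0.031, 1.644]
wrist_force: [1.1, -1.1, 0.0]
width: 0.707
```

```bash
cat > go.py <<'E'
# usage: go.py x y z roll pitch yaw  -> remaining shift and rotvec
import sys;from h import *
from workcell import r
s=r.get_state();a=list(map(float,sys.argv[1:7]))
d=np.array(a[:3])-s["ee_pos"]
rv=(Ro.from_euler('xyz',a[3:])*Ro.from_euler('xyz',s["tcp_rot"]).inv()).as_rotvec()
print("t",round(s["clock"],2),"pos",s["ee_pos"].round(1),"rot",s["tcp_rot"].round(3),"q",s["joint_positions"].round(2),"F",s["wrist_force"].round(1),"M",s["moment"].round(2),"w",round(s["width"]*85.4,1))
print("shift m",(d/1000).round(4),np.linalg.norm(d).round(1),"turn",rv.round(4),np.linalg.norm(rv).round(3))
E
python3 go.py 552 -62 197 2.719 .1118 1.977
```

```text
t 1.1 pos [ 471.5 -145.5  228. ] rot [2.776 0.031 1.644] q [-0.58 -0.03 -0.61  0.67  0.2   0.94] F [ 1.1 -1.1  0. ] M [-0.07  0.37  0.  ] w 60.3
shift m [ 0.0805  0.0835 -0.031 ] 120.0 turn [-0.0655 -0.0748  0.3364] 0.351
```

Request:
step_arm --increments "0.0161 0.0167 -0.0062 -0.0131 -0.015 0.0673 0.06; 0.0161 0.0167 -0.0062 -0.0131 -0.015 0.0673 0.06; 0.0161 0.0167 -0.0062 -0.0131 -0.015 0.0673 0.06; 0.0161 0.0167 -0.0062 -0.0131 -0.015 0.0673 0.06; 0.0161 0.0167 -0.0062 -0.0131 -0.015 0.0673 0.06; 0 0 0 0 0 0 0.06; 0 0 0 0 0 0 0.06; 0 0 0 0 0 0 0.06; 0 0 0 0 0 0 0.06; 0 0 0 0 0 0 0.06"

```text
clock: 2.1
ee_pos: [553.9, -53.5, 194.4]
tcp_rot: [2.719, 0.113, 1.999]
wrist_force: [-0.6, -1.1, 1.1]
width: 0.7
```

```bash
python3 go.py 552 -62 197 2.719 .1118 1.977
python3 - <<'E'
from h import *
a=snap("scene","1");b=snap("top","1")
crop(a,220,400,100,300,4,"pics/s1.png");crop(b,230,430,120,290,4,"pics/t1.png")
from workcell import r
p=r.get_state()["ee_pos"];print(proj(a,p),proj(b,p))
E
```

```text
t 2.1 pos [553.9 -53.5 194.4] rot [2.719 0.113 1.999] q [-0.36  0.09 -0.62  0.48  0.22  0.8 ] F [-0.6 -1.1  1.1] M [-0.07  0.39  0.04] w 59.7
shift m [-0.0019 -0.0085  0.0026] 9.1 turn [ 0.0016  0.0005 -0.0218] 0.022
[[306.28162571 214.18915455]] [[329.23047648 220.25450954]]
```

View pics/s1.png

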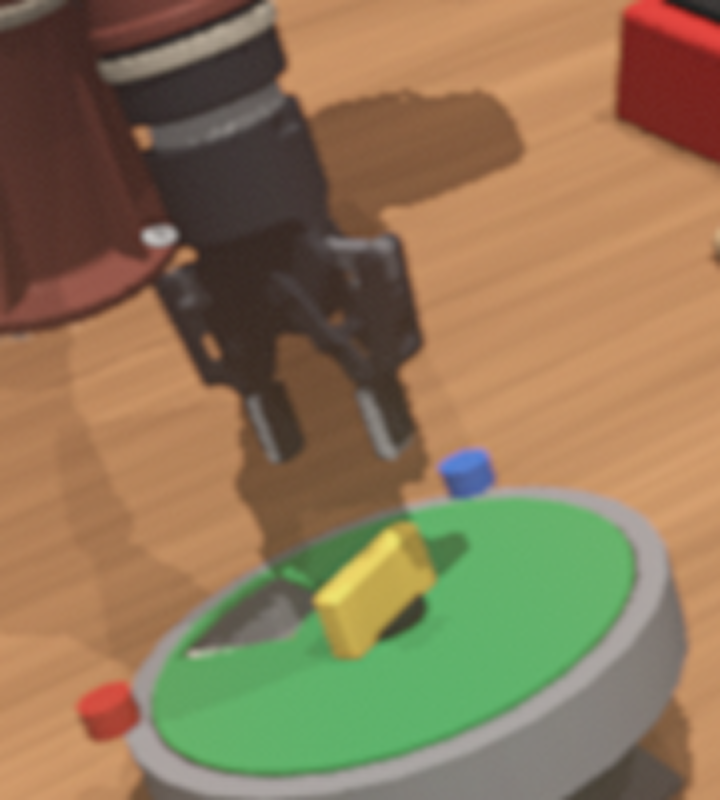

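View pics/t1.png

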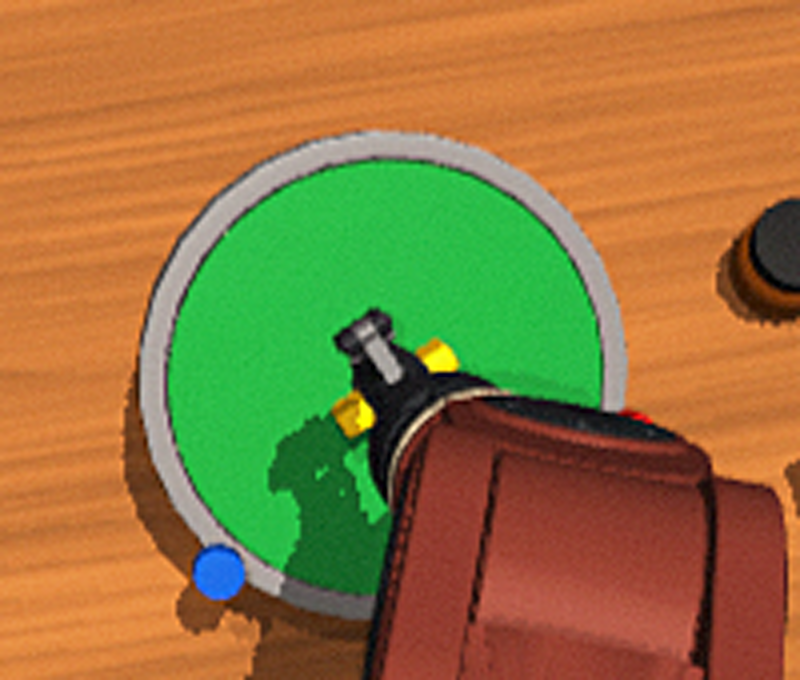

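Request:
step_arm --increments "-0.001 -0.0085 -0.001 0 0 -0.022 0.06; 0 0 0 0 0 0 0.06; 0.007 0.001 -0.015 0 0 0 0.06; 0.007 0.001 -0.015 0 0 0 0.06; 0.007 0.001 -0.015 0 0 0 0.06; 0.004 0.001 -0.009 0 0 0 0.06; 0.002 0 -0.004 0 0 0 0.06; 0 0 0 0 0 0 0.06; 0 0 0 0 0 0 0.06; 0 0 0 0 0 0 0.06"

```text
clock: 3.2
ee_pos: [581.4, -60.8, 135.6]
tcp_rot: [2.717, 0.116, 1.971]
wrist_force: [-0.0, -0.6, 0.5]
width: 0.7
```

```bash
python3 go.py 584.5 -56.8 124.7 2.719 .1118 1.977
python3 - <<'E'
from h import *
a=snap("scene","2")
crop(a,250,390,180,290,5,"pics/s2.png")
E
```

```text
t 3.2 pos [581.4 -60.8 135.6] rot [2.717 0.116 1.971] q [-0.34  0.21 -0.66  0.3   0.2   0.84] F [-0.  -0.6  0.5] M [-0.06  0.43 -0.02] w 59.8
shift m [ 0.0031  0.004  -0.0109] 12.0 turn [0.003  0.0038 0.0056] 0.007
```

View pics/s2.png

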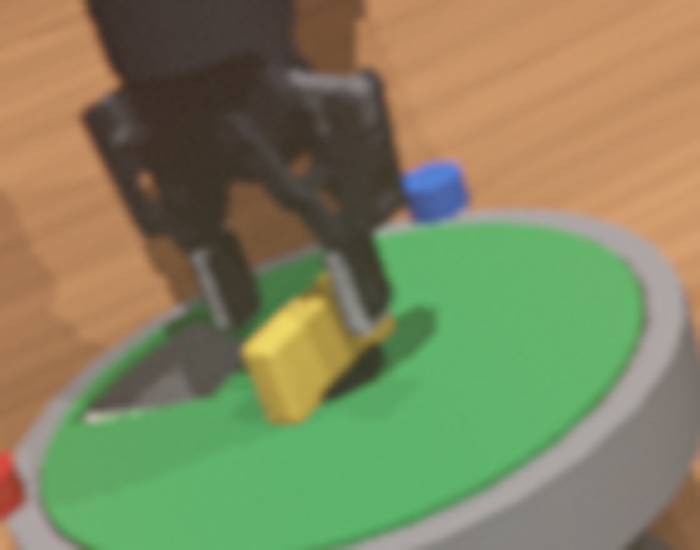

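Request:
step_arm --increments "0.003 0.004 -0.008 0.003 0.003 0.005 0.04; 0.001 0.001 -0.002 0 0 0 0.03; 0 0 0 0 0 0 0.028; 0 0 0 0 0 0 0.026; 0 0 0 0 0 0 0.024; 0 0 0 0 0 0 0.022; 0 0 0 0 0 0 0.02; 0 0 0 0 0 0 0.02; 0 0 0 0 0 0 0.02; 0 0 0 0 0 0 0.02"

```text
clock: 4.25
ee_pos: [585.6, -55.5, 125.6]
tcp_rot: [2.718, 0.113, 1.976]
wrist_force: [0.3, -0.7, -0.7]
width: 0.235
```

```bash
python3 go.py 584.5 -56.8 124.7 2.719 .1118 1.977
```

```text
t 4.25 pos [585.6 -55.5 125.6] rot [2.718 0.113 1.976] q [-0.33  0.23 -0.66  0.28  0.2   0.85] F [ 0.3 -0.7 -0.7] M [-0.11  0.51 -0.03] w 20.1
shift m [-0.0011 -0.0013 -0.0009] 1.9 turn [0.0003 0.0014 0.0005] 0.001
```

Request:
step_arm --increments "0 0 0 0 0 0 0.018; 0 0 0 0 0 0 0.016; 0 0 0 0 0 0 0.012; 0 0 0 0 0 0 0.005; 0 0 0 0 0 0 0; 0 0 0 0 0 0 0; 0 0 0 0 0 0 0; 0 0 0 0 0 0 0; 0 0 0 0 0 0 0; 0 0 0 0 0 0 0"

```text
clock: 5.25
ee_pos: [583.9, -56.1, 124.7]
tcp_rot: [2.721, 0.112, 1.976]
wrist_force: [-2.8, -1.1, 0.2]
width: 0.175
```

```bash
python3 go.py 584.5 -56.8 124.7 2.719 .1118 1.977
```

```text
t 5.25 pos [583.9 -56.1 124.7] rot [2.721 0.112 1.976] q [-0.33  0.23 -0.67  0.28  0.2   0.85] F [-2.8 -1.1  0.2] M [-0.22  0.63  0.02] w 15.0
shift m [ 0.0006 -0.0007 -0.    ] 0.9 turn [ 0.0014 -0.0018  0.0017] 0.003
```

Request:
step_arm --increments "0 0 0 -0.0209 -0.0034 0.0453 0; 0 0 0 -0.0417 -0.0069 0.0906 0; 0 0 0 -0.0417 -0.0069 0.0906 0; 0 0 0 -0.0417 -0.0069 0.0906 0; 0 0 0 -0.0417 -0.0069 0.0906 0; 0 0 0 -0.0417 -0.0069 0.0906 0; 0 0 0 -0.0417 -0.0069 0.0906 0; 0 0 0 -0.0209 -0.0034 0.0453 0; 0 0 0 0 0 0 0; 0 0 0 0 0 0 0"

```text
clock: 6.25
ee_pos: [584.2, -55.8, 124.9]
tcp_rot: [2.892, 0.362, 2.677]
wrist_force: [-2.4, -0.7, 1.0]
width: 0.172
```

```bash
cat > cov.py <<'E'
from h import *
from m2 import M,n
from workcell import r
s=r.get_state(); Rt=Ro.from_euler('xyz',s["tcp_rot"]).as_matrix()
L=M.T@Rt[:,1]; print("cover angle by tool (deg)",np.degrees(np.arctan2(L[1],L[0])),"tool lean err",L[2], "z.n",-Rt[:,2]@n)
E
python3 cov.py; python3 go.py 584.1 -56.3 124.7 2.719 .1118 1.977
```

```text
cover angle by tool (deg) 56.70782555799642 tool lean err -0.0013111317072388112 z.n 0.9999985008766411
t 6.25 pos [584.2 -55.8 124.9] rot [2.892 0.362 2.677] q [-0.33  0.23 -0.67  0.28  0.2   0.13] F [-2.4 -0.7  1. ] M [-0.33  0.79  0.1 ] w 14.7
shift m [-0.0001 -0.0005 -0.0002] 0.6 turn [ 0.3029  0.0495 -0.6543] 0.723
```

Request:
step_arm --increments "0 0 0 -0.012 -0.002 0.0261 0; 0 0 0 -0.012 -0.002 0.0261 0; 0 0 0 0 0 0 0; 0 0 0 0 0 0 0; 0 0 0 0 0 0 0; 0 0 0 0 0 0 0; 0 0 0 0 0 0 0; 0 0 0 0 0 0 0; 0 0 0 0 0 0 0; 0 0 0 0 0 0 0"

```text
clock: 7.25
ee_pos: [584.2, -55.8, 124.9]
tcp_rot: [2.914, 0.376, 2.739]
wrist_force: [-2.2, -1.2, -0.1]
width: 0.176
```

```bash
python3 cov.py
```

```text
cover angle by tool (deg) 60.09503345924826 tool lean err -0.0012254127817167238 z.n 0.9999986256069382
```

Cover is at 60.1° by the tool. I'll release and back off along the axis, about 80 mm.

Request:
step_arm --increments "0 0 0 0 0 0 0.03; 0 0 0 0 0 0 0.05; 0 0 0 0 0 0 0.05; 0 0 0 0 0 0 0.05; -0.008 -0.0013 0.0172 0 0 0 0.05; -0.0125 -0.0021 0.0272 0 0 0 0.05; -0.0125 -0.0021 0.0272 0 0 0 0.06; -0.0125 -0.0021 0.0272 0 0 0 0.06; -0.005 -0.03 0.02 0 0 0 0.06; 0 -0.04 0.02 0 0 0 0.06"

```text
clock: 8.25
ee_pos: [530.3, -129.7, 266.4]
tcp_rot: [2.912, 0.373, 2.746]
wrist_force: [1.2, 0.4, 0.1]
width: 0.708
```

```bash
python3 go.py 503 -337.6 120 3.1416 0 -3.06
```

```text
t 8.25 pos [ 530.3 -129.7  266.4] rot [2.912 0.373 2.746] q [-0.54  0.02 -0.48  0.73  0.28 -0.14] F [1.2 0.4 0.1] M [-0.1   0.39 -0.03] w 60.5
shift m [-0.0273 -0.2079 -0.1464] 255.7 turn [-0.1672  0.4051  0.4272] 0.612
```

Request:
step_arm --increments "-0.004 -0.029 -0.018 -0.024 0.058 0.061 0.06; -0.004 -0.029 -0.018 -0.024 0.058 0.061 0.06; -0.004 -0.029 -0.018 -0.024 0.058 0.061 0.06; -0.004 -0.029 -0.018 -0.024 0.058 0.061 0.06; -0.004 -0.029 -0.018 -0.024 0.058 0.061 0.06; -0.004 -0.029 -0.018 -0.024 0.058 0.061 0.06; -0.002 -0.015 -0.01 -0.015 0.04 0.04 0.06; 0 0 0 0 0 0 0.06; 0 0 0 0 0 0 0.06; 0 0 0 0 0 0 0.06"

```text
clock: 9.25
ee_pos: [505.6, -332.1, 150.0]
tcp_rot: [3.14, 0.017, -3.066]
wrist_force: [0.6, -0.3, 0.6]
width: 0.703
```

```bash
python3 go.py 503 -337.6 110 3.1416 0 -3.06
python3 - <<'E'
from h import *
a=snap("scene","3");b=snap("top","3")
crop(a,100,240,230,350,5,"pics/s3.png");crop(b,250,490,140,290,3,"pics/t3.png")
from workcell import r
p=r.get_state()["ee_pos"];print(proj(a,p),proj(b,p))
E
python3 m2.py 3
```

```text
t 9.25 pos [ 505.6 -332.1  150. ] rot [ 3.14   0.017 -3.066] q [-0.71  0.48 -0.08  0.99  0.01 -0.78] F [ 0.6 -0.3  0.6] M [-0.01  0.05 -0.03] w 60.0
shift m [-0.0026 -0.0055 -0.04  ] 40.4 turn [-0.0027  0.0173  0.0064] 0.019
[[166.57552738 275.81744483]] [[455.32602459 226.68908543]]
n [-0.41700349 -0.06866066  0.90630779]
r [ 539.32980562 -193.93769332   86.06944376] [np.float64(0.27716009358447), np.float64(0.27716009358444904)]
b [497.8863324   61.06571646  86.59188326] [np.float64(1.051624484393334), np.float64(1.051624484393388)]
dist 258.34971146018046 yaw 9.231072519222188
rim centre from tags [584.78381717 -55.53998774 111.97375137] 112
top circle r 128.56169351789157 centre [588.55247475 -55.32670001 111.00866307]  (line-of-sight to z=114: [587.80641008 -55.14926625 113.81261557]
 bar rect (cover-plane coords) (-3.7823238372802734, 3.0501232147216797) (21.073381423950195, 76.72463989257812) 60.86439514160156 pca ang 151.04645
  r 75 open from 38.0 to 80.0 mid 59.0
  r 90 open from 39.0 to 80.0 mid 59.5
  r 105 open from 38.0 to 79.0 mid 58.5
  r 115 open from -44.5 to -1.5000000000000002 mid -23.0
scene circle r 126.53339266013776 centre [592.73856578 -57.34838292 112.78157566]  (line-of-sight to z=114: [593.56116015 -57.87369311 113.81261557]
 bar rect (cover-plane coords) (33.25727844238281, -22.189414978027344) (18.388792037963867, 136.29638671875) 58.94010543823242 pca ang -30.480663
  r 75 open from 40.5 to 80.5 mid 60.5
  r 90 open from 39.5 to 81.5 mid 60.5
  r 105 open from 39.0 to 82.0 mid 60.5
  r 115 open from 39.5 to 81.0 mid 60.25
```

View pics/s3.png

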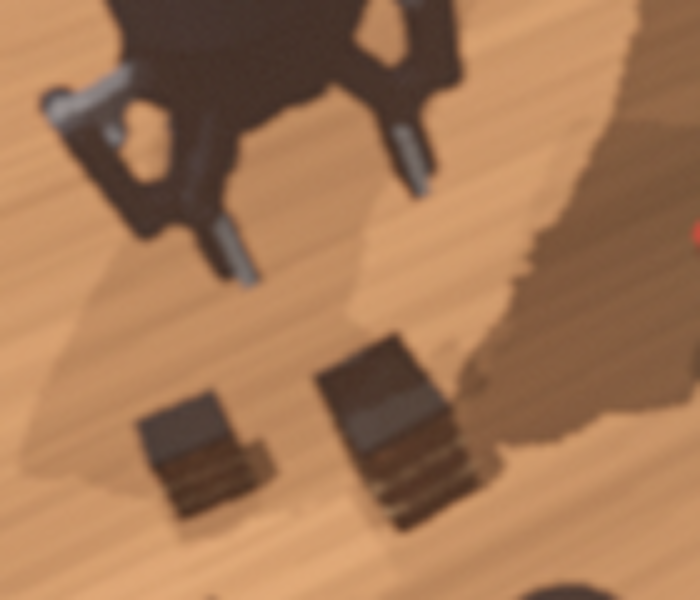

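View pics/t3.png

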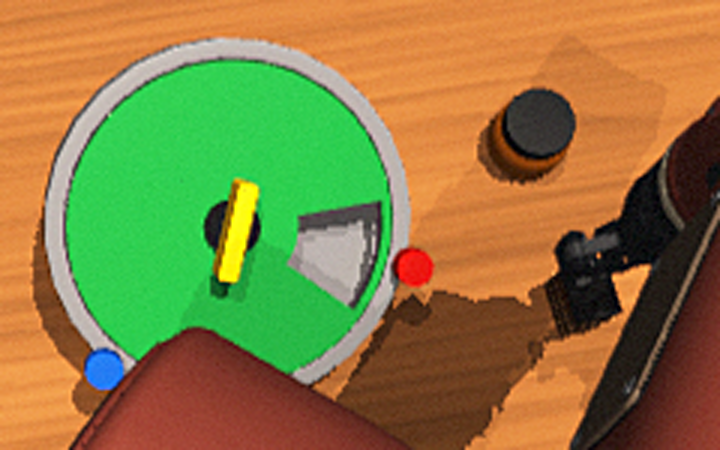

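Request:
step_arm --increments "-0.0036 -0.0054 0 -0.003 0.017 0.008 0.06; 0 0 -0.012 0 0 0 0.06; 0 0 -0.02 0 0 0 0.06; 0 0 -0.02 0 0 0 0.06; 0 0 -0.02 0 0 0 0.06; 0 0 -0.015 0 0 0 0.06; 0 0 -0.008 0 0 0 0.06; 0 0 -0.003 0 0 0 0.06; 0 0 0 0 0 0 0.06; 0 0 0 0 0 0 0.06"

```text
clock: 10.35
ee_pos: [502.0, -336.7, 49.2]
tcp_rot: [-3.137, 0.003, -3.057]
wrist_force: [0.9, -0.3, -0.3]
width: 0.704
```

```bash
python3 go.py 502 -337.5 46.5 3.1416 0 -3.058;python3 - <<'E'
from h import *
a=snap("scene","4");b=snap("top","4")
crop(a,100,240,230,350,5,"pics/s4.png")
E
```

```text
t 10.35 pos [ 502.  -336.7   49.2] rot [-3.137e+00  3.000e-03 -3.057e+00] q [-0.71  0.59 -0.2   0.78 -0.   -0.8 ] F [ 0.9 -0.3 -0.3] M [-0.04  0.01  0.03] w 60.1
shift m [-0.     -0.0008 -0.0027] 2.8 turn [ 0.0039  0.0037 -0.0012] 0.006
```

View pics/s4.png

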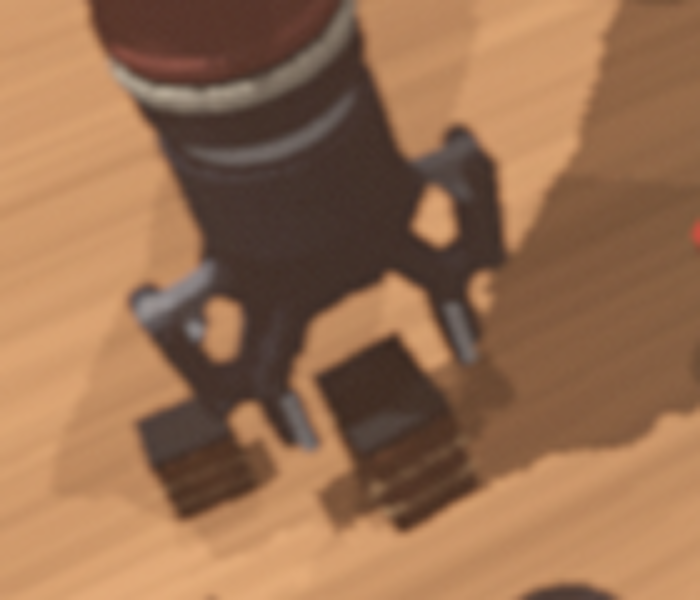

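Request:
step_arm --increments "0 -0.0008 -0.0025 0.004 0.004 -0.001 0.055; 0 0 0 0 0 0 0.05; 0 0 0 0 0 0 0.046; 0 0 0 0 0 0 0.044; 0 0 0 0 0 0 0.042; 0 0 0 0 0 0 0.04; 0 0 0 0 0 0 0.038; 0 0 0 0 0 0 0.03; 0 0 0 0 0 0 0.02; 0 0 0 0 0 0 0.01"

```text
clock: 11.45
ee_pos: [503.1, -338.3, 48.7]
tcp_rot: [-3.14, 0.002, -3.058]
wrist_force: [-1.1, 0.1, 0.3]
width: 0.425
```

```bash
python3 go.py 502 -337.5 46.5 3.1416 0 -3.058
```

```text
t 11.45 pos [ 503.1 -338.3   48.7] rot [-3.140e+00  2.000e-03 -3.058e+00] q [-0.71  0.59 -0.19  0.79  0.   -0.8 ] F [-1.1  0.1  0.3] M [ 0.02  0.07 -0.01] w 36.3
shift m [-0.0011  0.0008 -0.0022] 2.6 turn [ 0.0017  0.0021 -0.0002] 0.003
```

```bash
cat > tgt.py <<'E'
from h import *
from m2 import M,n
C=np.array([588.5,-55.2,113.8])
Rt=Ro.from_rotvec(n*np.radians(60)).as_matrix()@M
u=-Rt[:,0]; y=Rt[:,1]; z=-n
T=np.c_[np.cross(y,z),y,z]; eu=Ro.from_matrix(T).as_euler('xyz')
if __name__=="__main__":
    import sys,subprocess
    rr,h=map(float,sys.argv[1:3])
    p=C+rr*u+h*n; print("u",u.round(4),"n",n.round(4),"p",p.round(1),"eul",eu.round(4))
    subprocess.run(["python3","go.py",*map(str,p),*map(str,eu)])
    from workcell import r
    s=r.get_state(); d=s["ee_pos"]-C; print("now: r",(d@u).round(1),"tang",(d@y).round(1),"h",(d@n).round(1))
E
python3 tgt.py 89 90
```

```text
t 11.45 pos [ 503.1 -338.3   48.7] rot [-3.140e+00  2.000e-03 -3.058e+00] q [-0.71  0.59 -0.19  0.79  0.   -0.8 ] F [-1.1  0.1  0.3] M [ 0.02  0.07 -0.01] w 36.3
shift m [0.0206 0.1944 0.1279] 233.6 turn [-0.1788 -0.4208  1.1079] 1.199
u [-0.3064 -0.9281 -0.2113] n [-0.417  -0.0687  0.9063] p [ 523.7 -144.   176.6] eul [-2.7578  0.2129 -1.8897]
now: r 302.7 tang -6.7 h -4.0
```

Request:
step_arm --increments "0 0 0.005 0 0 0 0; 0 0 0.01 0 0 0 0; 0 0 0.02 0 0 0 0; 0 0 0.03 0 0 0 0; 0 0 0.03 0 0 0 0; 0 0 0.03 0 0 0 0; 0 0 0.02 0 0 0 0; 0 0 0 0 0 0 0; 0 0 0 0 0 0 0; 0 0 0 0 0 0 0"

```text
clock: 12.45
ee_pos: [501.2, -337.0, 202.0]
tcp_rot: [-3.141, 0.001, -3.058]
wrist_force: [0.4, 0.0, -0.7]
width: 0.428
```

```bash
python3 tgt.py 89 90;python3 - <<'E'
from h import *
a=snap("scene","5")
crop(a,100,240,190,310,5,"pics/s5.png")
E
```

```text
t 12.45 pos [ 501.2 -337.   202. ] rot [-3.141e+00  1.000e-03 -3.058e+00] q [-0.71  0.46  0.02  1.13 -0.   -0.8 ] F [ 0.4  0.  -0.7] M [ 0.01  0.03 -0.01] w 36.5
shift m [ 0.0225  0.193  -0.0254] 196.0 turn [-0.1788 -0.4222  1.1082] 1.199
u [-0.3064 -0.9281 -0.2113] n [-0.417  -0.0687  0.9063] p [ 523.7 -144.   176.6] eul [-2.7578  0.2129 -1.8897]
now: r 269.7 tang -60.7 h 135.7
```

View pics/s5.png

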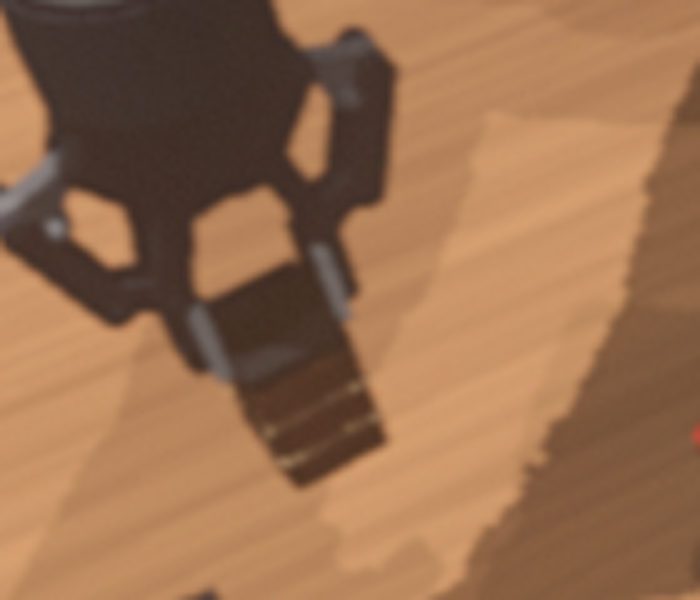

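Request:
step_arm --increments "0.002 0.019 0 -0.0178 -0.042 0.1105 0; 0.002 0.019 0 -0.0178 -0.042 0.1105 0; 0.002 0.019 0 -0.0178 -0.042 0.1105 0; 0.002 0.019 0 -0.0178 -0.042 0.1105 0; 0.002 0.019 0 -0.0178 -0.042 0.1105 0; 0.002 0.019 0 -0.0178 -0.042 0.1105 0; 0.002 0.019 0 -0.0178 -0.042 0.1105 0; 0.002 0.019 0 -0.0178 -0.042 0.1105 0; 0.002 0.019 0 -0.0178 -0.042 0.1105 0; 0.001 0.01 0 -0.009 -0.02 0.055 0"

```text
clock: 13.5
ee_pos: [513.2, -145.0, 187.9]
tcp_rot: [-2.787, 0.207, -1.914]
wrist_force: [0.4, -0.4, -1.2]
width: 0.422
```

```bash
python3 tgt.py 89 80
```

```text
t 13.5 pos [ 513.2 -145.   187.9] rot [-2.787  0.207 -1.914] q [-0.58  0.09 -0.62  0.55  0.27 -1.73] F [ 0.4 -0.4 -1.2] M [-0.04  0.54  0.02] w 36.0
shift m [ 0.0147  0.0017 -0.0204] 25.2 turn [-0.004  -0.0289  0.0186] 0.035
u [-0.3064 -0.9281 -0.2113] n [-0.417  -0.0687  0.9063] p [ 527.9 -143.3  167.5] eul [-2.7578  0.2129 -1.8897]
now: r 90.7 tang 4.5 h 104.8
```

Request:
step_arm --increments "0.004 0.0005 -0.006 -0.002 -0.015 0.009 0; 0.005 0.0006 -0.008 -0.002 -0.014 0.009 0; 0.005 0.0006 -0.008 0 0 0 0; 0.003 0.0004 -0.005 0 0 0 0; 0.001 0 -0.002 0 0 0 0; 0 0 0 0 0 0 0; 0 0 0 0 0 0 0; 0 0 0 0 0 0 0; 0 0 0 0 0 0 0; 0 0 0 0 0 0 0"

```text
clock: 14.5
ee_pos: [528.2, -139.8, 153.2]
tcp_rot: [-2.766, 0.214, -1.889]
wrist_force: [-0.2, -0.1, -1.4]
width: 0.43
```

```bash
python3 tgt.py 89 65;python3 - <<'E'
from h import *
a=snap("scene","6");b=snap("top","6")
crop(a,220,360,180,300,5,"pics/s6.png");crop(b,300,420,170,280,5,"pics/t6.png")
E
```

```text
t 14.5 pos [ 528.2 -139.8  153.2] rot [-2.766  0.214 -1.889] q [-0.56  0.15 -0.67  0.42  0.28 -1.73] F [-0.2 -0.1 -1.4] M [-0.12  0.56 -0.07] w 36.7
shift m [ 0.0059 -0.0025  0.0007] 6.4 turn [-0.0036 -0.0069 -0.0021] 0.008
u [-0.3064 -0.9281 -0.2113] n [-0.417  -0.0687  0.9063] p [ 534.1 -142.3  153.9] eul [-2.7578  0.2129 -1.8897]
now: r 88.6 tang 6.2 h 66.7
```

View pics/s6.png

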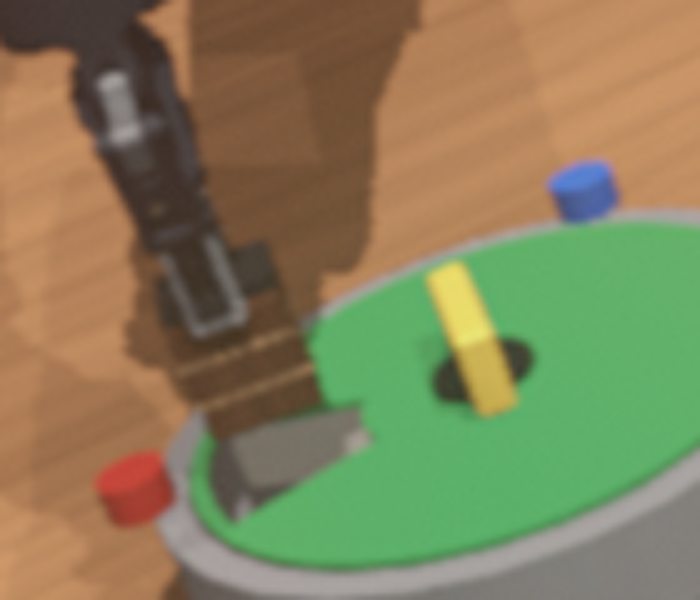

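View pics/t6.png

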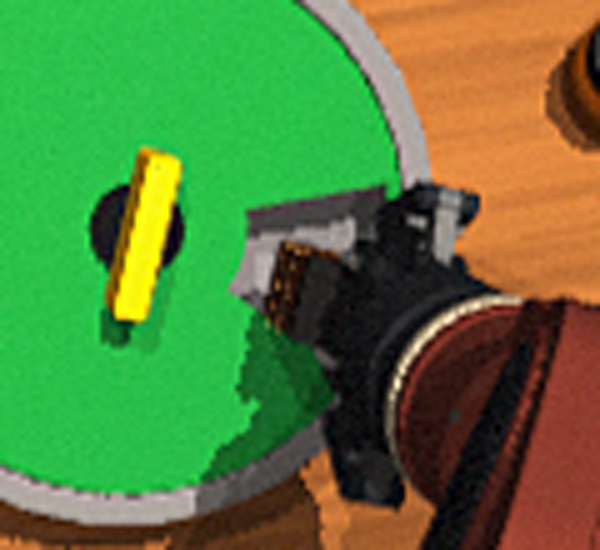

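Request:
step_arm --increments "0.005 -0.002 0.0007 -0.003 -0.006 -0.002 0; 0.001 -0.001 0 0 0 0 0; 0 0 0 0 0 0 0; 0 0 0 0 0 0 0; 0 0 0 0 0 0 0; 0 0 0 0 0 0 0; 0 0 0 0 0 0 0; 0 0 0 0 0 0 0; 0 0 0 0 0 0 0; 0 0 0 0 0 0 0"

```text
clock: 15.6
ee_pos: [534.7, -143.1, 154.0]
tcp_rot: [-2.758, 0.213, -1.89]
wrist_force: [-0.1, 0.3, -0.5]
width: 0.429
```

```bash
python3 tgt.py 89 65;python3 - <<'E'
from h import *
from tgt import *
a=snap("scene","7");b=snap("top","7")
crop(a,220,360,180,300,5,"pics/s7.png");crop(b,300,420,170,280,5,"pics/t7.png")
from workcell import r
s=r.get_state();Rt_=Ro.from_euler('xyz',s["tcp_rot"]).as_matrix();p=s["ee_pos"]
# expected heel bottom corners (tool frame: centre +1.1 x, z +48.7) in pictures
B=np.array([p+Rt_@[1.1+i*24,j*19,48.7] for i in(1,-1) for j in(1,-1)])
print((proj(a,B)-[220,180])*5,"\n",(proj(b,B)-[300,170])*5)
d=(B-C);print(np.c_[d@u,d@y,d@n].round(1))
E
```

```text
t 15.6 pos [ 534.7 -143.1  154. ] rot [-2.758  0.213 -1.89 ] q [-0.56  0.16 -0.66  0.42  0.28 -1.72] F [-0.1  0.3 -0.5] M [-0.05  0.47  0.03] w 36.6
shift m [-0.0006  0.0008 -0.0001] 1.0 turn [-0.0003 -0.0002  0.0002] 0.0
u [-0.3064 -0.9281 -0.2113] n [-0.417  -0.0687  0.9063] p [ 534.1 -142.3  153.9] eul [-2.7578  0.2129 -1.8897]
now: r 89.5 tang -0.9 h 64.9
[[200.81374716 414.35136214]
 [205.49861596 455.30069692]
 [310.43272372 373.17091886]
 [319.48434566 412.41762183]] 
 [[364.74611859 316.09755486]
 [384.62837081 237.85078118]
 [267.55771044 295.66438042]
 [287.04447057 216.66897591]]
[[114.6  18.1  16.2]
 [114.6 -19.9  16.2]
 [ 66.6  18.1  16.2]
 [ 66.6 -19.9  16.2]]
```

View pics/s7.png

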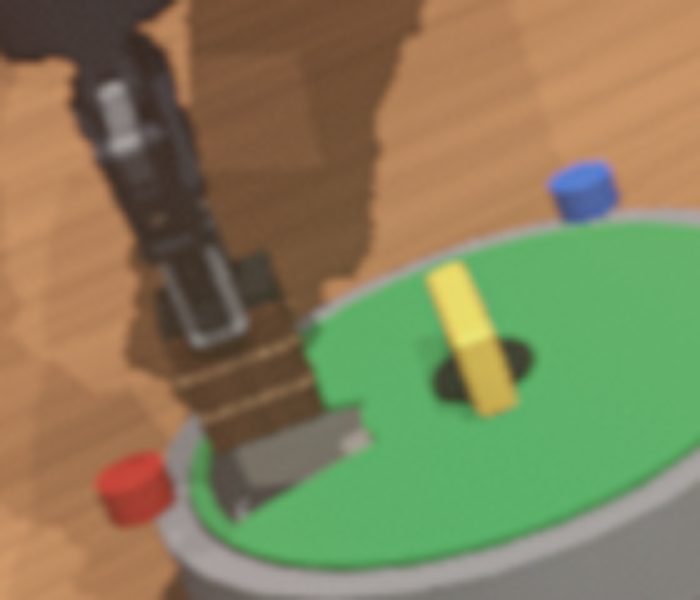

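View pics/t7.png

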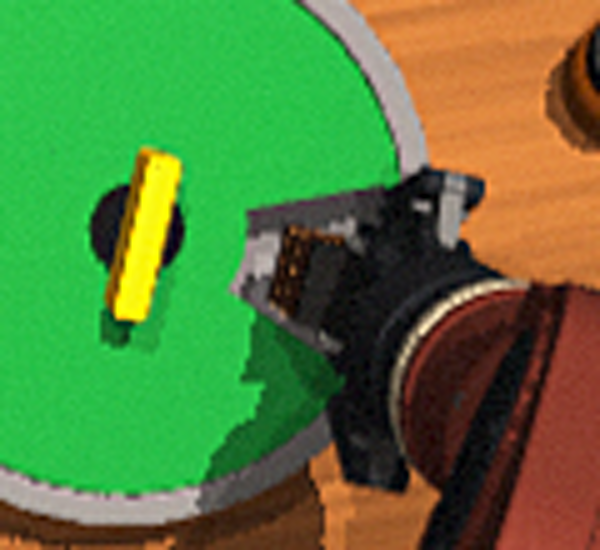

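Request:
step_arm --increments "0.0012 0.001 -0.004 0 0 0 0; 0.0036 0.0006 -0.008 0 0 0 0; 0.0036 0.0006 -0.008 0 0 0 0; 0.0036 0.0006 -0.008 0 0 0 0; 0.0025 0.0004 -0.005 0 0 0 0; 0.0015 0.0002 -0.003 0 0 0 0; 0 0 0 0 0 0 0; 0 0 0 0 0 0 0; 0 0 0 0 0 0 0; 0 0 0 0 0 0 0"

```text
clock: 16.7
ee_pos: [551.9, -139.0, 114.0]
tcp_rot: [-2.759, 0.213, -1.89]
wrist_force: [-0.1, 0.1, -1.6]
width: 0.427
```

```bash
python3 tgt.py 89 12;python3 - <<'E'
from h import *
a=snap("scene","8");b=snap("top","8")
crop(a,220,360,180,300,5,"pics/s8.png")
E
```

```text
t 16.7 pos [ 551.9 -139.   114. ] rot [-2.759  0.213 -1.89 ] q [-0.53  0.24 -0.69  0.3   0.27 -1.7 ] F [-0.1  0.1 -1.6] M [-0.06  0.56  0.03] w 36.5
shift m [ 0.0043  0.0004 -0.0081] 9.2 turn [-0.001  -0.0013 -0.0001] 0.002
u [-0.3064 -0.9281 -0.2113] n [-0.417  -0.0687  0.9063] p [ 556.2 -138.6  105.9] eul [-2.7578  0.2129 -1.8897]
now: r 89.0 tang 0.6 h 21.1
```

View pics/s8.png

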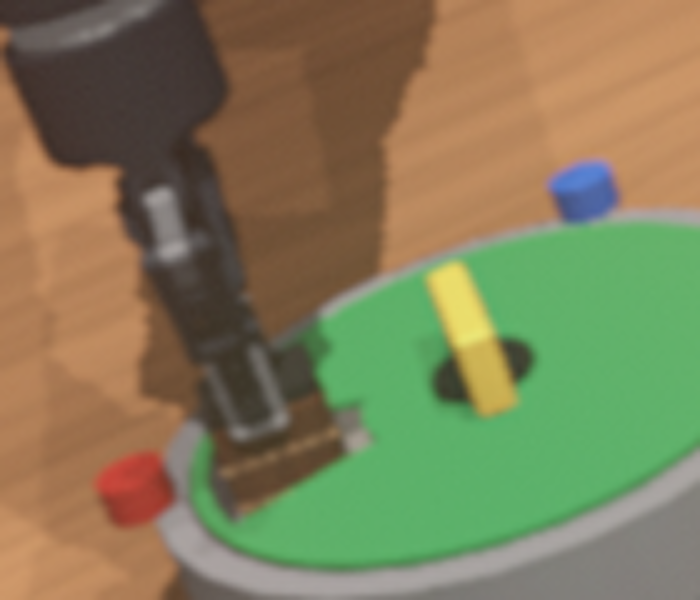

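Request:
step_arm --increments "0.0015 0.0002 -0.003 0 0 0 0; 0.0015 0.0002 -0.003 0 0 0 0; 0.001 0.0002 -0.0025 0 0 0 0; 0 0 0 0 0 0 0; 0.0005 0.0001 -0.001 0 0 0 0; 0 0 0 0 0 0 0; 0.0005 0.0001 -0.001 0 0 0 0; 0 0 0 0 0 0 0; 0 0 0 0 0 0 0; 0 0 0 0 0 0 0"

```text
clock: 17.8
ee_pos: [557.5, -138.3, 102.8]
tcp_rot: [-2.759, 0.213, -1.89]
wrist_force: [-0.7, -0.3, -0.7]
width: 0.431
```

```bash
python3 tgt.py 89 6.7
```

```text
t 17.8 pos [ 557.5 -138.3  102.8] rot [-2.759  0.213 -1.89 ] q [-0.53  0.27 -0.69  0.27  0.27 -1.69] F [-0.7 -0.3 -0.7] M [-0.1   0.53 -0.  ] w 36.8
shift m [ 0.0009  0.     -0.0018] 2.0 turn [-0.0006 -0.0008  0.    ] 0.001
u [-0.3064 -0.9281 -0.2113] n [-0.417  -0.0687  0.9063] p [ 558.4 -138.3  101.1] eul [-2.7578  0.2129 -1.8897]
now: r 88.9 tang 0.1 h 8.7
```

Request:
step_arm --increments "0.0004 0.0001 -0.0009 0 0 0 0; 0 0 0 0 0 0 0; 0 0 0 0 0 0 0; 0.0004 0.0001 -0.0009 0 0 0 0; 0 0 0 0 0 0 0; 0 0 0 0 0 0 0; 0 0 0 0 0 0 0; 0 0 0 0 0 0 0; 0 0 0 0 0 0 0; 0 0 0 0 0 0 0"

```text
clock: 18.8
ee_pos: [558.4, -138.2, 101.0]
tcp_rot: [-2.758, 0.213, -1.89]
wrist_force: [0.3, -0.1, -1.2]
width: 0.43
```

```bash
python3 tgt.py 89 6.7
```

```text
t 18.8 pos [ 558.4 -138.2  101. ] rot [-2.758  0.213 -1.89 ] q [-0.52  0.27 -0.69  0.26  0.27 -1.69] F [ 0.3 -0.1 -1.2] M [-0.11  0.54  0.03] w 36.7
shift m [-0.     -0.0001  0.    ] 0.1 turn [-0.0005 -0.0005  0.0001] 0.001
u [-0.3064 -0.9281 -0.2113] n [-0.417  -0.0687  0.9063] p [ 558.4 -138.3  101.1] eul [-2.7578  0.2129 -1.8897]
now: r 88.9 tang 0.0 h 6.7
```

Request:
step_arm --increments "0.0004 0.0001 -0.0009 0 0 0 0; 0 0 0 0 0 0 0; 0 0 0 0 0 0 0; 0 0 0 0 0 0 0; 0 0 0 0 0 0 0; 0 0 0 0 0 0 0; 0 0 0 0 0 0 0; 0 0 0 0 0 0 0; 0 0 0 0 0 0 0; 0 0 0 0 0 0 0"

```text
clock: 19.8
ee_pos: [558.6, -138.3, 101.0]
tcp_rot: [-2.758, 0.213, -1.89]
wrist_force: [-0.4, 0.5, 0.0]
width: 0.425
```

```bash
python3 tgt.py 89 5.7
```

```text
t 19.8 pos [ 558.6 -138.3  101. ] rot [-2.758  0.213 -1.89 ] q [-0.52  0.27 -0.69  0.26  0.27 -1.69] F [-0.4  0.5  0. ] M [-0.07  0.57  0.03] w 36.3
shift m [ 0.0003  0.0001 -0.0008] 0.9 turn [-0.     -0.0003  0.0007] 0.001
u [-0.3064 -0.9281 -0.2113] n [-0.417  -0.0687  0.9063] p [ 558.9 -138.2  100.2] eul [-2.7578  0.2129 -1.8897]
now: r 89.0 tang -0.1 h 6.6
```

Request:
step_arm --increments "0.0004 0.0001 -0.0009 0 0 0 0; 0 0 0 0 0 0 0; 0 0 0 0 0 0 0; 0 0 0 0 0 0 0; 0 0 0 0 0 0 0; 0 0 0 0 0 0 0; 0 0 0 0 0 0 0; 0 0 0 0 0 0 0; 0 0 0 0 0 0 0; 0 0 0 0 0 0 0"

```text
clock: 20.8
ee_pos: [558.6, -138.5, 101.0]
tcp_rot: [-2.758, 0.212, -1.891]
wrist_force: [-1.5, -0.0, 1.5]
width: 0.425
```

```bash
python3 tgt.py 89 5.7;python3 - <<'E'
from h import *
a=snap("scene","9")
crop(a,220,360,180,300,5,"pics/s9.png")
E
```

```text
t 20.8 pos [ 558.6 -138.5  101. ] rot [-2.758  0.212 -1.891] q [-0.52  0.27 -0.69  0.26  0.27 -1.69] F [-1.5 -0.   1.5] M [-0.05  0.55 -0.04] w 36.3
shift m [ 0.0002  0.0003 -0.0009] 0.9 turn [ 0.0005 -0.      0.0013] 0.001
u [-0.3064 -0.9281 -0.2113] n [-0.417  -0.0687  0.9063] p [ 558.9 -138.2  100.2] eul [-2.7578  0.2129 -1.8897]
now: r 89.1 tang -0.2 h 6.6
```

View pics/s9.png

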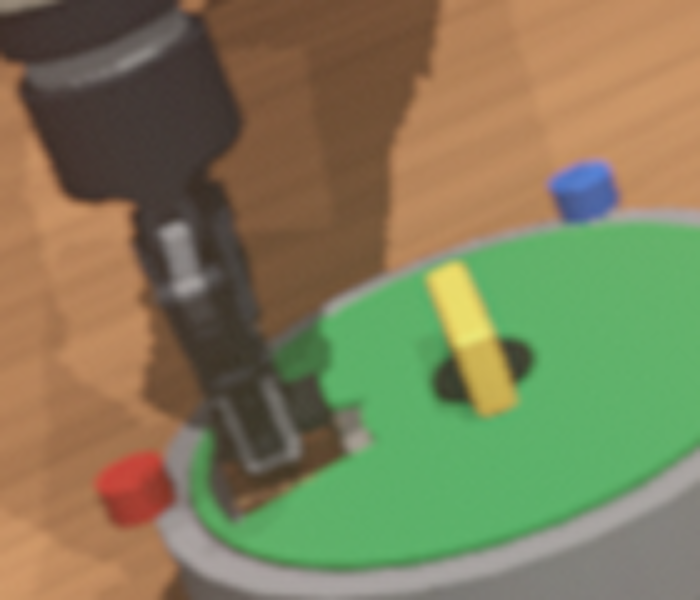

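The arm stopped at h=6.6 mm, where 6.7 mm was predicted for floor contact, with a light upward push. I'll open gently.

Request:
step_arm --increments "0 0 0 0 0 0 0.038; 0 0 0 0 0 0 0.04; 0 0 0 0 0 0 0.042; 0 0 0 0 0 0 0.046; 0 0 0 0 0 0 0.05; 0 0 0 0 0 0 0.05; 0 0 0 0 0 0 0.05; 0 0 0 0 0 0 0.05; 0 0 0 0 0 0 0.05; 0 0 0 0 0 0 0.05"

```text
clock: 21.85
ee_pos: [559.3, -138.5, 101.2]
tcp_rot: [-2.757, 0.213, -1.89]
wrist_force: [0.6, 0.4, 0.8]
width: 0.586
```

```bash
python3 tgt.py 89 5.7;python3 - <<'E'
from h import *
a=snap("scene","10")
crop(a,220,360,180,300,5,"pics/s10.png")
E
```

```text
t 21.85 pos [ 559.3 -138.5  101.2] rot [-2.757  0.213 -1.89 ] q [-0.52  0.27 -0.69  0.26  0.27 -1.69] F [0.6 0.4 0.8] M [-0.07  0.42  0.  ] w 50.0
shift m [-0.0004  0.0003 -0.0011] 1.2 turn [0.0005 0.0011 0.0009] 0.002
u [-0.3064 -0.9281 -0.2113] n [-0.417  -0.0687  0.9063] p [ 558.9 -138.2  100.2] eul [-2.7578  0.2129 -1.8897]
now: r 88.9 tang -0.9 h 6.5
```

View pics/s10.png

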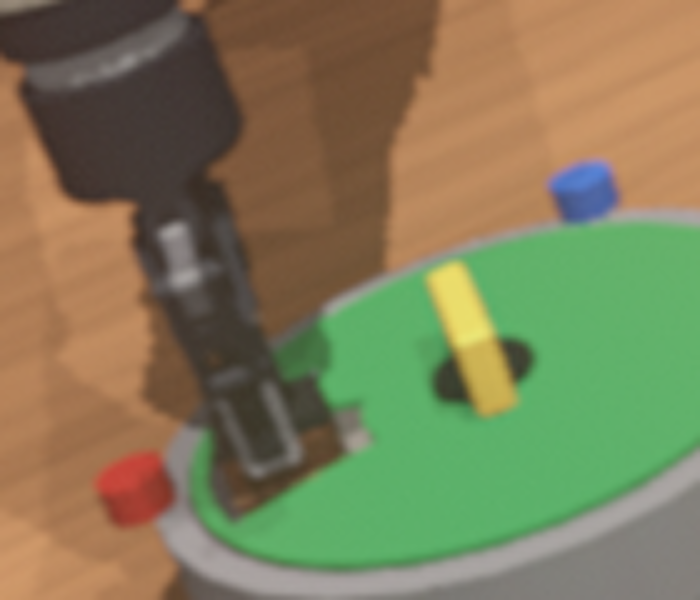

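Released. I'll retreat along the axis, then move back and away from the view.

Request:
step_arm --increments "-0.0021 -0.0003 0.0045 0 0 0 0.05; -0.0042 -0.0007 0.0091 0 0 0 0.05; -0.0083 -0.0014 0.0181 0 0 0 0.05; -0.0125 -0.0021 0.0272 0 0 0 0.05; -0.0125 -0.0021 0.0272 0 0 0 0.05; -0.0125 -0.0021 0.0272 0 0 0 0.05; -0.02 -0.03 0.02 0 0 0 0.05; -0.02 -0.04 0.02 0 0 0 0.05; -0.02 -0.04 0.02 0 0 0 0.05; -0.02 -0.04 0.01 0 0 0 0.05"

```text
clock: 22.9
ee_pos: [419.2, -295.0, 297.4]
tcp_rot: [-2.753, 0.21, -1.88]
wrist_force: [1.8, -0.5, -0.2]
width: 0.586
```

Request:
step_arm --increments "-0.02 -0.04 0 0 0 0 0.05; -0.02 -0.04 0 0 0 0 0.05; -0.02 -0.04 0 0 0 0 0.05; -0.01 -0.04 0 0 0 0 0.05; 0 -0.02 0 0 0 0 0.05; 0 0 0 0 0 0 0.05; 0 0 0 0 0 0 0.05; 0 0 0 0 0 0 0.05; 0 0 0 0 0 0 0.05; 0 0 0 0 0 0 0.05"

```text
clock: 23.9
ee_pos: [340.5, -483.7, 306.9]
tcp_rot: [-2.745, 0.202, -1.884]
wrist_force: [-0.3, 0.4, 0.2]
width: 0.585
```

```bash
python3 go.py 0 0 0 0 0 0|head -1
python3 - <<'E'
from h import *
a=snap("scene","11");b=snap("top","11")
crop(a,220,400,190,320,4,"pics/s11.png");crop(b,255,455,140,290,4,"pics/t11.png")
E
python3 m2.py 11 | grep -A8 circle
```

```text
t 23.9 pos [ 340.5 -483.7  306.9] rot [-2.745  0.202 -1.884] q [-1.32  0.29 -0.04  1.19  0.44 -2.53] F [-0.3  0.4  0.2] M [-0.07  0.45 -0.02] w 50.0
top circle r 128.60394042965518 centre [588.48662244 -55.2949025  110.98077253]  (line-of-sight to z=114: [587.73334417 -55.11579884 113.81261557]
 bar rect (cover-plane coords) (-4.091882705688477, 2.851959228515625) (20.580583572387695, 77.0509033203125) 62.099544525146484 pca ang 151.27887
  r 75 open from 38.0 to 80.0 mid 59.0
  r 90 open from 39.0 to 80.0 mid 59.5
  r 105 open from 39.0 to 81.5 mid 60.25
  r 115 open from 38.5 to 80.5 mid 59.5
scene circle r 126.49395306868303 centre [592.99519081 -57.19364365 112.91137487]  (line-of-sight to z=114: [593.71401406 -57.65312973 113.81261557]
 bar rect (cover-plane coords) (33.31962203979492, -22.462753295898438) (18.356048583984375, 136.6826629638672) 59.227378845214844 pca ang -30.39459
  r 75 open from 32.0 to 76.0 mid 54.0
  r 90 open from 17.0 to 78.0 mid 47.5
  r 105 open from 22.0 to 78.5 mid 50.25
  r 115 open from 25.5 to 80.0 mid 52.75
```

View pics/s11.png

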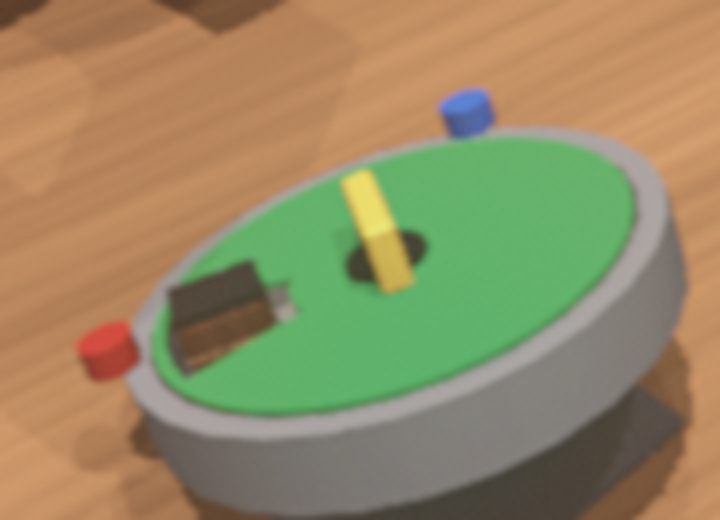

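View pics/t11.png

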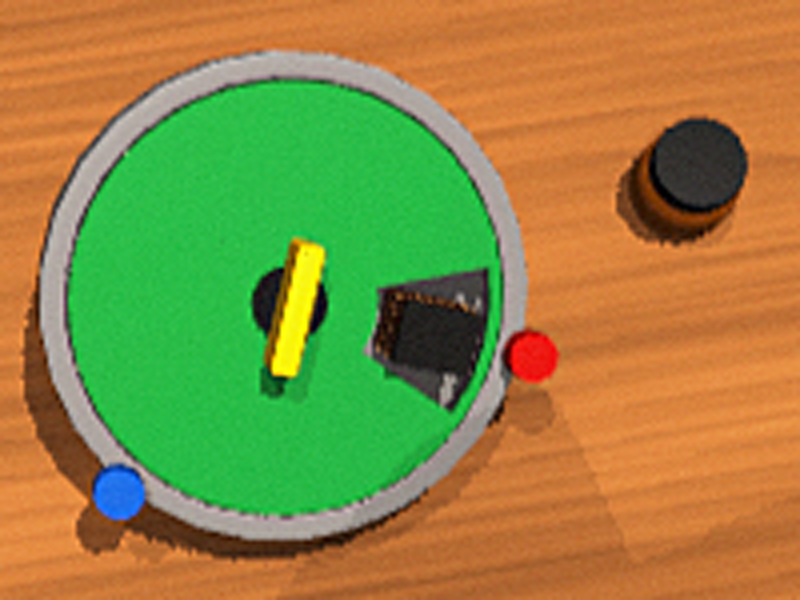

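The top crop shows the heel's black tip inside the opening at about (435,335), with the opening facing the red tag at (530,355). One last check of the tip's height and drift before handing in.

Run:
```python
from h import *
from tgt import *
for k in range(2):
    b=snap("top",f"12{k}")
    m=mask(b,(0,0,0),(179,255,60),(345,385,200,245));p=cloud(b,m);d=p-C;L=np.c_[d@u,d@y,d@n];t=L[L[:,2]>12]
    print(len(t),"tip r,tang,h",np.median(t,0).round(1),"spread h",np.percentile(t[:,2],[10,90]).round(1))
    q=t-t.mean(0);w=np.linalg.svd(q,full_matrices=False)[2][2];print("tilt deg vs normal",np.degrees(np.arccos(abs(w[2]))).round(1))
from workcell import r
print(r.job_done())
```

```text
333 tip r,tang,h [86.   1.8 20.2] spread h [17.7 22.4]
tilt deg vs normal 1.5
334 tip r,tang,h [86.1  1.9 20.1] spread h [17.6 22.4]
tilt deg vs normal 0.4
the job is handed in; nothing more can be done
None
```

I turned the cover by its bar from about 15° to 60° so its opening sits over the red-tagged compartment. I then lowered the largest heel through the opening until it touched the floor, let go and backed the arm well clear. I handed the job in at about 24 s; no verdict is reported.

**Last checks:**
- **Cover:** it reads 59–60° in the top view with the heel in place, against 60° wanted. It measured 60.1° by the tool before I let go of the bar.
- **Heel:** its tip is up and 20.2 mm above the cover, where 20 mm is expected. It leans no more than 1.5° from the cover's axis and did not move between two readings.
- **Forces:** every wrist force I read stayed within about 3 N.
- **Hammer, jar and brush:** the arm did not go near them, but I made no separate final check of their positions.

**Disagreements:**
- **Scene camera:** it reads about 2–3 pixels low, which put the heel about 9 mm and the tub about 6 mm from where the top camera had them. I went with the top camera after checking both against the fingertips.
- **Final scene-view opening angle:** it came out at 48–54°, because the heel now hides one edge of the opening. I did not use it; before the heel went in, that view gave 60.5°.

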